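# Load the plate reader

### The arm

A 7-joint arm with a two-finger parallel gripper is mounted at the origin on a cart in front of the work surface, level with it; the furniture and walls round the work are solid. World frame = base frame: x ahead of the robot, y to its left, z up, the work surface at z = 0. Lengths are in m, angles in rad, forces in N, time in s.
With the tool pointing down it reaches from about 0.4 to 0.85 m from the base axis. Payload 4.5 kg.
Tool frame: the origin (TCP) lies on the centre line of the jaws, within the pads' length; the fingertips stand ahead of it and the grasp point (between the pads) lies 3 mm ahead of it (r.finger_overhang is the z of the fingertips in the tool frame, in m); z points along the fingers, y is the direction in which the jaws open and shut (so a half turn about z gives the same grasp; the last joint's range is limited). The gripper opens to 88 mm and grips with 3 to 60 N. Pads are 18 mm wide; open, the fingers measure 123 mm over their backs; the gripper's body (75 mm by 187 mm) begins 45 mm behind the grasp point.
Start: joints at [1.259, 0.689, -0.195, 1.565, 0.157, 0.902, -0.215], TCP at [0.212, -0.588, 0.261] pointing down, gripper open.
Joint ranges: [-3.01, 3.01], [-0.46, 2.08], [-1.47, 1.51], [0.13, 2.56], [-1, 4.14], [0.04, 2.09], [-2.66, 2.66]. Speed limits (rad/s): [2.57, 2.57, 3.14, 3.14, 3.14, 3.14, 3.14].

### API

Orientations are given as a unit quaternion [x, y, z, w].
In Python, from plant import get_state, snapshot, camera_model, workorder, boxes_of, mark_of, r gives the robot as it stands.
- The arm moves only by the tool jog_arm, never from a script. Its argument "rows" is a list of rows, each a list of 2 entries, a list of its own where there are three numbers: the shift along the tool's x, y, z normalised to -1 to 1, where 1 is 75 cm, then the turn about the tool's z normalised to -1 to 1, where 1 is 2 rad. A call has 1 to 20 rows; each row is the pose to reach, as a shift and turn from the pose commanded when the call began, along the tool's axes at that moment; what a row does not reach only later rows make up. A row lasts 1/12 s, in which the tool goes at most 41.7 mm and 7.16 degrees, less where a joint would pass 70% of its speed; a pose out of reach is approached as far as the arm can. A call with a number of a shift or a turn outside -1 to 1 is refused whole. A call with a gripper value outside its range is refused whole. "gripper" is the finger opening in mm, from 0 to 88.1, set as the call begins (left out, the last holds). The fingers move at their own pace and stop on an object; "newtons" is the grip in N (left out, the last holds). Time passes only in rows, so rows that repeat a pose let the fingers close. It gives the time, the measured TCP pose, the force and the opening at its end, in the units of the state.
- get_state(): the state, without advancing time (a new reading comes with each control period).
- snapshot(name): name is "side" or "top" or "wrist"; returns the picture (400x640x3 uint8, red, green, blue); there is no depth.
- camera_model(name): a dict with "mtx" (3x3 intrinsics, pixels), "extrinsics" (4x4, takes a point from camera to world coordinates); the wrist camera has in their place "T_tool_cam" (4x4, takes a point from camera to tool coordinates, whose origin is the TCP and whose axes are the flange's). Camera axes: x right, y up, looking along -z (the intrinsics and any distortion apply to the point x, -y, -z); pixel columns grow to the right and rows downward; lengths in m; the calibration is good to about 2 mm. A picture is of the moment at which its call begins: read the wrist's pose just before it. camera_model takes no time and is no camera call.
- workorder.finish_job(): hands the job in, once; it reports no verdict.
Trained networks look in the newest picture that a camera, given by its name, has taken for a name from the list of things; names that differ only in an ending like _2 or _b are one class to them, and where a whole thing is asked for, a point or a joint stands for the part that bears it (a point fixed in the world has none). Each returns a list of dicts, best first, with "p" (0 to 1); they miss things now and then, are a little off and sometimes report something else, mostly with a low value. They report only what shows in the picture. A call takes as long as a camera call.
- boxes_of(thing, camera): "rect" ([left, top, right, bottom] in pixels, round what is visible of it).
- mark_of(thing, camera): "pixel" ([row, column] in pixels: a listed point, or the origin of a listed thing).
The state is a dict: "clock": time; "q": joint angles; "qd": joint speeds; "joint_torque": joint torques, N m; "tool_pos": TCP position; "eef_rot": TCP orientation; "contact_force": force on the tool from outside, world axes, zero at the start; "moment": the same for the moment, N m; "opening": opening from 0.0 (shut) to 1.0 (fully open).
Only numpy, scipy, OpenCV 4.12 (cv2) and the standard library are available. Lean on these libraries where they do the work, as an engineer would, in place of code of your own. Each camera call takes 0.05 s, during which the arm holds its last target.

### The job

The 96-well plate was set down crooked on the plate reader's open carrier. Using only your fingertips, push it along the carrier until it sits square and right up against both the back rail and the left rail (left as seen from the robot), then push the carrier all the way home into the reader. Do not lift, grasp or tip the plate, leave the other things where they are, and finish with the hand clear.

Things in the scene. Friction and masses are not known exactly. Their poses are not given: they have to be found in the camera images.
- reader: White bench-top plate reader, fixed, 180 mm deep (x), 216 mm wide (y). Origin: centre of its underside, on the bench. +x points into the machine, away from the robot; +y left, +z up; it may stand turned by up to 0.2 rad. Front face at x = -90 mm. Roof 86 mm high over the front 50 mm, then a sloping key panel rises to a hood 137.5 mm high.
- slot (a point): Middle of the carrier slot's right-hand jamb, on the reader's front face, 35 mm above the bench; axes like the reader's. The slot reaches from here 145 mm to the left (+y) and up to 64 mm above the bench. A seated plate passes this jamb with 5 mm to spare; one lying farther right catches on it.
- carrier (a joint): The reader's plate carrier, a sliding tray in the front slot. 0 = fully out, 0.105 m = fully home on its inner stop; it grows as it is pushed in along the reader's +x. Starts at 0 to 6 mm, stays where it is left, takes about 3 N to slide. Once the plate rests on the back rail, pushing the plate harder than that slides the carrier too.
- plate_seat (a point): Point on the carrier (moves with it), axes like the reader's: where the plate's origin lies when the plate is seated against both rails. It is on the level platform the plate slides on, 40 mm above the bench. The platform ends 36.75 mm in front (-x) and 56 mm right (-y) of it, open there: a seated plate overhangs by 6 mm in front and 8 mm on the right, where fingertips can push it.
- back_rail (a point): Middle of the back rail's stop face (faces -x, to the robot), at the platform's top, moves with the carrier; 42.75 mm behind plate_seat (+x). The rail is straight, runs across the whole carrier, is 8 mm thick and rises 9 mm above the platform.
- left_rail (a point): Middle of the left rail's stop face (faces -y, to the right), at the platform's top, moves with the carrier; 63.9 mm left of plate_seat (+y). The rail runs front to back along the platform, is 8 mm thick and rises 9 mm above it.
- carrier_front (a point): Point on the front face of the carrier's low ledge, 19 mm above the bench, straight in front of plate_seat by 72.75 mm (moves along); push here to slide the carrier. The face reaches 56 mm right and 72 mm left of it, from 10 to 28 mm above the bench. The ledge is 36 mm deep, its top 28 mm high. With the carrier home it still stands 25 mm out of the reader.
- plate: White 96-well microplate, 85.5 mm (x) by 127.8 mm (y) by 14.4 mm high, about 0.09 kg, loose on the carrier's platform. Origin: centre of its underside. At the start it lies 10 to 24 mm short of the back rail and 9 to 22 mm right of the left rail, turned by up to 0.12 rad.
- beaker_glass: Clear beaker, 57 mm across and 70 mm high, right of the carrier; origin under its centre. Bystander: leave it.
- forceps: Steel forceps lying flat, 135 x 20 x 9 mm, right of the carrier; origin under the centre. Bystander.
- petri_dish_1: Lidded petri dish, 71 mm across, 16 mm high, left of the carrier, the lower of a stack of two; origin under its centre. Bystander.
- petri_dish_2: The same, upper dish of the stack. Bystander.
- lab_timer: Bench timer, 77 x 77 x 21 mm, lying on the hood of the reader; origin under its centre. Bystander.
- tube_rack: Yellow wire rack with two capped tubes, 52 x 86 x 122 mm, to the left of the reader; origin under its centre. Bystander.
- autoclave_tape: Roll of tape lying flat, 104 mm across, 25 mm high, at the left; origin under its centre. Bystander.
- marker_black: Marker pen lying at the front left, 135 x 17 x 16 mm; origin under its centre. Bystander.
- tube_box: White card freezer box, 80 x 80 x 50 mm, right of the reader; origin under its centre. Bystander.

How it is judged:
By the outcome, as a careful person would: the job done as asked, in the order asked, and still so for the second after the job is handed in, with the robot touching nothing.
It also fails if it takes over 61 s, if anything falls off the work surface, if the arm or the gripper's body presses on something with over 40 N, if the wrist force passes 120 N, or if a joint passes its speed limit or range.

## Working session

There is one attempt and no reset: what is moved stays moved. The work goes in short steps, Python scripts to look and compute and a tool call to move; the robot and the scene stay as the last step left them, time stands still between calls to the robot, and variables do not carry over. Pictures are saved under pics/ and viewed, and the job is handed in when it is done.

Besides the shell and the picture viewer there is one more tool, called after "Request:" by a JSON object that holds its "op" and its "data". jog_arm: Moves the arm, as the interface text tells. Scaled input: -1 to 1 covers 75 cm each way for a shift and 2 rad each way for a turn. Its arguments: {"type":"object","properties":{"rows":{"type":"array"},"gripper":{"type":"number"},"newtons":{"type":"number"}},"required":["rows"]}

```bash
mkdir -p pics; python3 - <<'E'
from plant import *
import cv2, numpy as np
print(get_state()); print(r.finger_overhang)
for n in ["side","top","wrist"]:
    im=snapshot(n); cv2.imwrite(f"pics/{n}0.png",im[:,:,::-1])
    print(n,camera_model(n))
    for t in ["plate","carrier_front","plate_seat","back_rail","left_rail","slot","reader"]:
        print(t,[(m['pixel'],round(m['p'],2)) for m in mark_of(t,n)[:2]])
print(get_state()['clock'])
E
```

```text
{'clock': 0.0, 'q': array([ 1.25879814,  0.68996854, -0.19451589,  1.56631642,  0.15729753,
        0.90249765, -0.21507797]), 'qd': array([ 8.45869700e-04,  4.30389465e-04,  7.13669329e-05,  1.93649675e-03,
        8.99931089e-04, -1.55374074e-03, -9.64169758e-04]), 'joint_torque': array([-9.27021574e-04, -5.27566516e+01, -1.26711555e+00, -1.53425395e+01,
       -5.25611266e-02,  6.66564389e-03,  1.89921689e-04]), 'tool_pos': array([ 0.21160424, -0.5874742 ,  0.25992704]), 'eef_rot': array([ 9.85080892e-01,  1.72089589e-01, -2.17336221e-04, -8.72683071e-04]), 'contact_force': array([-0.0815665 ,  0.92130535, -0.31843694]), 'moment': array([-0.04712025, -0.02892509, -0.04697061]), 'opening': 1.0019712791144701}
0.022
side {'mtx': array([[367.43828259,   0.        , 318.43302211],
       [  0.        , 367.43828259, 203.04829082],
       [  0.        ,   0.        ,   1.        ]]), 'extrinsics': array([[ 0.99739302, -0.03520242,  0.06299177,  0.59345093],
       [ 0.07131235,  0.34737654, -0.93501021, -0.87564109],
       [ 0.01103276,  0.93706474,  0.3489813 ,  0.46042293],
       [
[... 1012 characters left out ...]
 [([214.9, 328.2], 0.75)]
slot [([200.6, 373.5], 0.58)]
reader [([172.9, 351.1], 0.79)]
wrist {'mtx': array([[311.13535277,   0.        , 319.35926542],
       [  0.        , 311.13535277, 202.543902  ],
       [  0.        ,   0.        ,   1.        ]]), 'T_tool_cam': array([[-8.63666038e-04,  9.45847555e-01,  3.24610008e-01,
         8.55201184e-02],
       [ 9.99998930e-01,  1.20025851e-03, -8.36685432e-04,
        -4.45544562e-04],
       [-1.18099279e-03,  3.24608938e-01, -9.45847579e-01,
        -1.23235864e-01],
       [ 0.00000000e+00,  0.00000000e+00,  0.00000000e+00,
         1.00000000e+00]])}
plate []
carrier_front []
plate_seat []
back_rail []
left_rail []
slot []
reader []
1.2
```

```bash
python3 - <<'E'
import cv2
t=cv2.imread("pics/top0.png"); s=cv2.imread("pics/side0.png")
cv2.imwrite("pics/topz.png",cv2.resize(t[120:290,250:470],None,fx=3.6,fy=3.5,interpolation=cv2.INTER_CUBIC))
cv2.imwrite("pics/sidez.png",cv2.resize(s[160:330,200:440],None,fx=3.3,fy=3.3,interpolation=cv2.INTER_CUBIC))
E
```

```text
(no output)
```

View pics/top0.png

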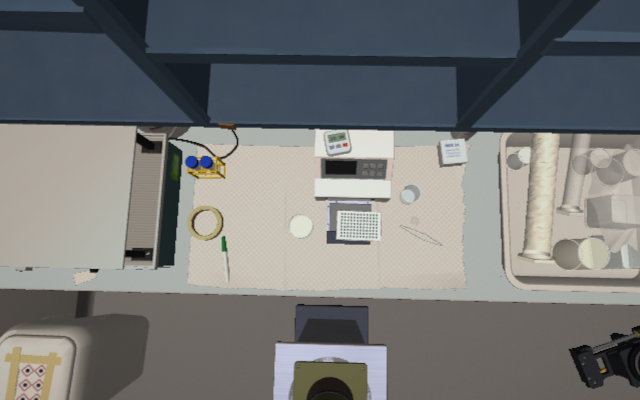

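View pics/topz.png

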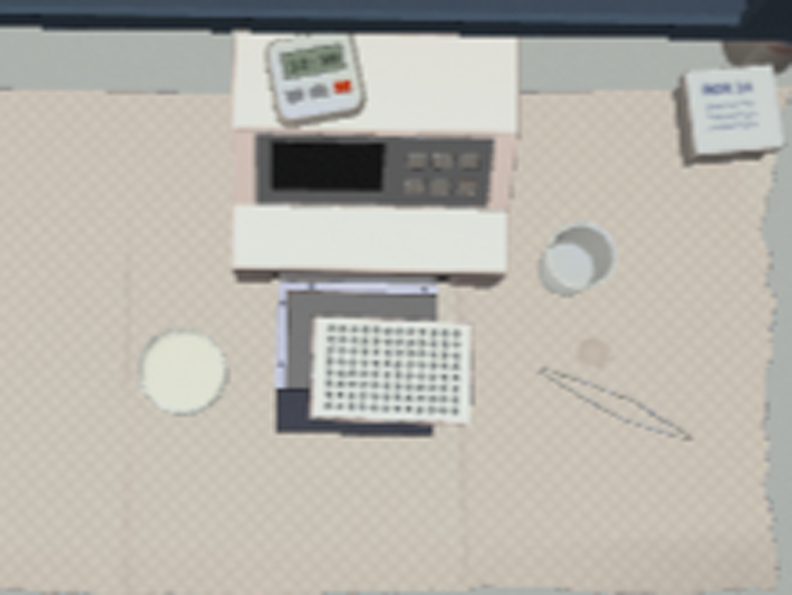

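View pics/sidez.png

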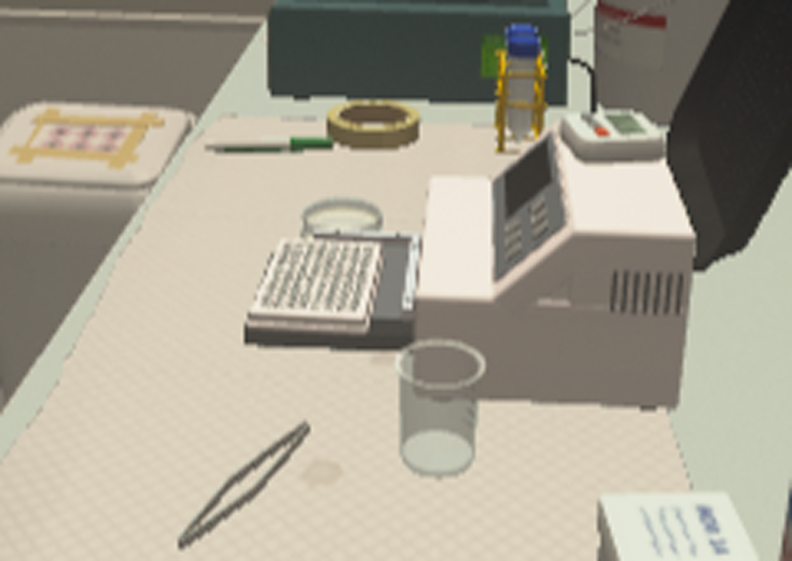

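```bash
cat > h.py <<'E'
import numpy as np, cv2
from plant import *
from scipy.spatial.transform import Rotation as R
def cam(n,st=None):
    c=camera_model(n)
    if n=="wrist":
        T=np.eye(4);T[:3,:3]=R.from_quat(st['eef_rot']).as_matrix();T[:3,3]=st['tool_pos']
        return c['mtx'],T@c['T_tool_cam']
    return c['mtx'],c['extrinsics']
def px2w(K,E,row,col,z):
    d=np.array([(col-K[0,2])/K[0,0],-(row-K[1,2])/K[1,1],-1.]);d=E[:3,:3]@d
    return E[:3,3]+d*(z-E[2,3])/d[2]
def w2px(K,E,p):
    q=(np.asarray(p)-E[:3,3])@E[:3,:3]
    return np.stack([K[0,2]+K[0,0]*q[...,0]/-q[...,2],K[1,2]+K[1,1]*q[...,1]/q[...,2]],-1) # col,row
E
python3 - <<'E'
from h import *
print([a for a in dir(r) if a[0]!='_'])
K,E=cam("top")
for n,rc,z in [("plate",(218.7,358),.04),("front",(244.4,352),.019),("seat",(217.3,350.6),.04),("back",(204.7,350),.04),("left",(214.9,328.2),.04),("slot",(200.6,373.5),.035),("reader",(172.9,351.1),0)]:
    print(n,px2w(K,E,*rc,z).round(4))
K,E=cam("side")
for n,rc,z in [("plate",(249.5,292.2),.04),("front",(253.4,276.2),.019),("seat",(245.7,306),.04),("back",(245.6,320.3),.04),("left",(234.9,307),.04),("slot",(261.6,326.3),.035)]:
    print(n,px2w(K,E,*rc,z).round(4))
E
```

```text
['Unreachable', 'finger_overhang']
plate [ 0.5056 -0.0706  0.04  ]
front [ 0.4324 -0.0553  0.019 ]
seat [ 0.5092 -0.0493  0.04  ]
back [ 0.5458 -0.047   0.04  ]
left [0.5148 0.0154 0.04  ]
slot [ 0.5599 -0.1153  0.035 ]
reader [ 0.649  -0.0506  0.    ]
plate [ 0.4769 -0.0801  0.04  ]
front [ 0.4341 -0.0648  0.019 ]
seat [ 0.5084 -0.0568  0.04  ]
back [ 0.544  -0.0529  0.04  ]
left [0.5046 0.0058 0.04  ]
slot [ 0.5627 -0.123   0.035 ]
```

Request:
{"op": "jog_arm", "data": {"rows": [[[0.03,-0.03,-0.001],0.01],[[0.08,-0.08,-0.003],0.025],[[0.13,-0.125,-0.004],0.04],[[0.18,-0.17,-0.005],0.055],[[0.22,-0.21,-0.006],0.07],[[0.26,-0.25,-0.007],0.08],[[0.3,-0.285,-0.008],0.09],[[0.34,-0.325,-0.009],0.1],[[0.38,-0.365,-0.01],0.113],[[0.42,-0.4,-0.01],0.125],[[0.46,-0.44,-0.011],0.138],[[0.5,-0.475,-0.012],0.15],[[0.535,-0.51,-0.013],0.16],[[0.56,-0.535,-0.013],0.168],[[0.572,-0.547,-0.013],0.172],[[0.579,-0.553,-0.013],0.173],[[0.579,-0.553,-0.013],0.173],[[0.579,-0.553,-0.013],0.173]], "gripper": 88}}

```text
clock: 2.7
tool_pos: [0.4792, -0.052, 0.2704]
eef_rot: [1.0, -0.001, -0.0, 0.001]
contact_force: [-0.4, -0.8, -0.5]
opening: 1.001
```

```bash
python3 - <<'E'
from h import *
import json
st=get_state(); print(st['q'].round(2))
im=snapshot("wrist"); cv2.imwrite("pics/w1.png",im[:,:,::-1])
json.dump({k:np.asarray(v).tolist() for k,v in st.items()},open("w1.json","w"))
K,E=cam("wrist",st)
for t,z in [("plate",.04),("carrier_front",.019),("plate_seat",.04),("back_rail",.04),("left_rail",.04),("slot",.035)]:
    print(t,[(m['pixel'],round(m['p'],2),px2w(K,E,*m['pixel'],z).round(4)) for m in mark_of(t,"wrist")[:2]])
E
```

```text
[ 0.04  0.49 -0.04  1.98  0.03  0.68 -1.59]
plate [([164.9, 333.3], 0.91, array([ 0.489 , -0.0681,  0.04  ])), ([12.5, 318.9], 0.35, array([ 0.6427, -0.0519,  0.04  ]))]
carrier_front [([201.5, 319.7], 0.66, array([ 0.4373, -0.0524,  0.019 ]))]
plate_seat []
back_rail [([110.9, 317.8], 0.77, array([ 0.5489, -0.0504,  0.04  ]))]
left_rail [([146.0, 261.6], 0.63, array([0.5109, 0.0133, 0.04  ]))]
slot [([98.2, 381.0], 0.6, array([ 0.5618, -0.1195,  0.035 ]))]
```

View pics/w1.png

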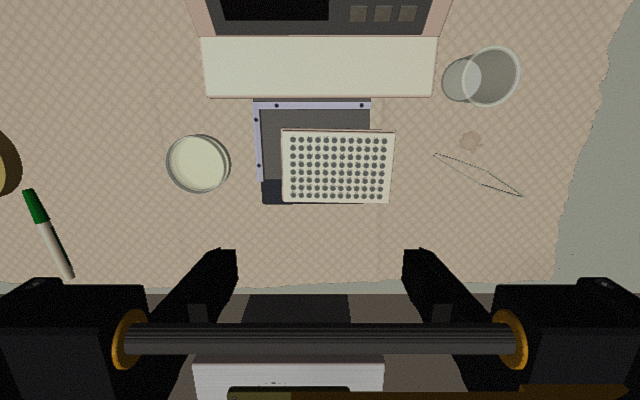

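The picture shows the carrier square to the view: back rail at row ~103, left rail at col ~258, plate at cols 282–395 and rows 130–203, slightly turned. I'll zoom in to find the edges.

```bash
python3 - <<'E'
import cv2
t=cv2.imread("pics/w1.png")
cv2.imwrite("pics/w1z.png",cv2.resize(t[85:215,190:445],None,fx=3.1,fy=3.1,interpolation=cv2.INTER_CUBIC))
E
```

```text
(no output)
```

View pics/w1z.png

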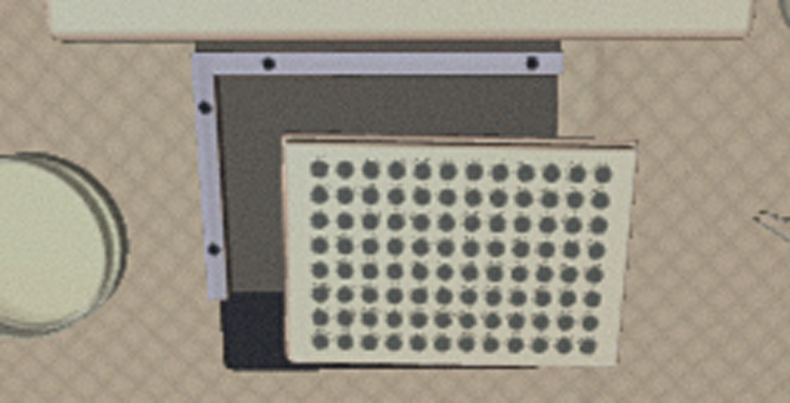

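```bash
python3 - <<'E'
from h import *
import json
st={k:np.array(v) for k,v in json.load(open("w1.json")).items()}
K,E=cam("wrist",st)
def f(n,x,y,z): 
    p=px2w(K,E,y/3.1+85-.3,x/3.1+190-.3,z); print(n,p.round(4)); return p
for n,x,y,z in [("backrail back L",193,53,.049),("backrail back R",563,53,.049),("backrail front L",218,75,.049),("R",560,74,.049),
 ("leftrail out back",193,53,.049),("leftrail out front",209,299,.049),("in back",215,75,.049),("in front",227,299,.049),
 ("plate TL",286,148,.0544),("TR",636,149,.0544),("BR",617,365,.0544),("BL",287,361,.0544),
 ("ledge front L",228,369,.028),("ledge front R",535,367,.028),("roof front L",50,38,.086),("roof front R",752,36,.086),
 ("A1",320,170,.0544),("A12",604,174,.0544),("H1",320,342,.0544),("H12",588,346,.0544)]: f(n,x,y,z)
E
```

```text
backrail back L [0.5586 0.0189 0.049 ]
backrail back R [ 0.5584 -0.1069  0.049 ]
backrail front L [0.5514 0.0108 0.049 ]
R [ 0.5515 -0.1062  0.049 ]
leftrail out back [0.5586 0.0189 0.049 ]
leftrail out front [0.4723 0.0192 0.049 ]
in back [0.5514 0.0119 0.049 ]
in front [0.4723 0.0126 0.049 ]
plate TL [ 0.5275 -0.012   0.0544]
TR [ 0.5269 -0.1329  0.0544]
BR [ 0.448  -0.1319  0.0544]
BL [ 0.4499 -0.0092  0.0544]
ledge front L [0.4376 0.0179 0.028 ]
ledge front R [ 0.4381 -0.1053  0.028 ]
roof front L [0.5637 0.0542 0.086 ]
roof front R [ 0.5638 -0.1578  0.086 ]
A1 [ 0.5199 -0.0235  0.0544]
A12 [ 0.5183 -0.1224  0.0544]
H1 [ 0.4573 -0.0217  0.0544]
H12 [ 0.4554 -0.1206  0.0544]
```

Request:
{"op": "jog_arm", "data": {"rows": [[[-0.03,0.01,0.02],0],[[-0.07,0.02,0.06],0],[[-0.085,0.027,0.11],0],[[-0.085,0.027,0.16],0],[[-0.085,0.027,0.2],0],[[-0.085,0.027,0.235],0],[[-0.085,0.027,0.26],0],[[-0.085,0.027,0.27],0],[[-0.085,0.027,0.272],0],[[-0.085,0.027,0.272],0]]}}

```text
clock: 3.88
tool_pos: [0.4196, -0.0727, 0.0728]
eef_rot: [1.0, -0.0, -0.005, 0.0]
contact_force: [0.6, -0.9, -0.1]
opening: 0.997
```

```bash
python3 - <<'E'
from h import *
st=get_state(); print(st['tool_pos'],st['eef_rot'],st['contact_force'],st['q'].round(2))
for n in ("wrist","side"):
    im=snapshot(n)[:,:,::-1]; im=im[60:400] if n=="wrist" else cv2.resize(im[160:330,200:440],None,fx=3.3,fy=3.3)
    cv2.imwrite(f"pics/{n}2.png",im)
E
```

```text
[ 0.4195886  -0.0727341   0.07283172] [ 9.99985470e-01 -3.49830356e-04 -5.35967997e-03  4.59206500e-04] [ 0.58119514 -0.86910476 -0.14005217] [ 0.09  0.84 -0.04  2.28  0.8   0.04 -2.32]
```

View pics/wrist2.png

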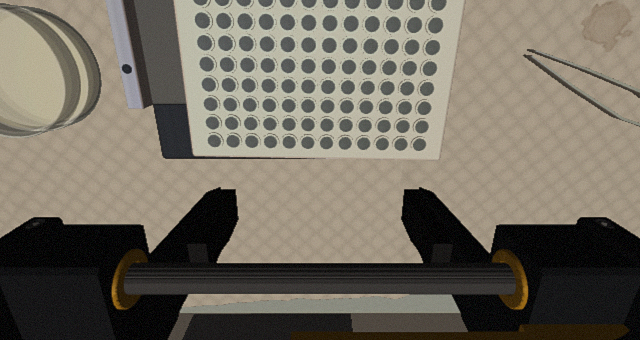

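View pics/side2.png

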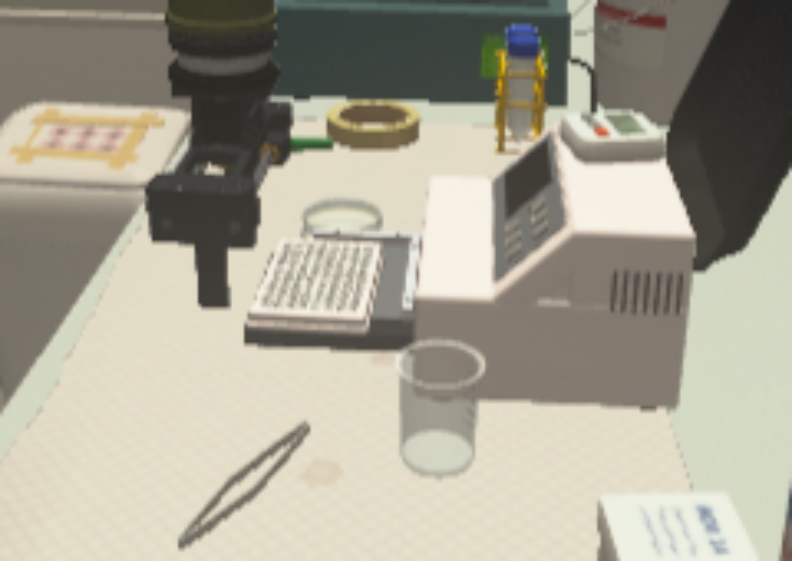

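Request:
{"op": "jog_arm", "data": {"rows": [[[0.005,0,0],0],[[0.01,0,0],0],[[0.015,0,0],0],[[0.018,0,0],0],[[0.018,0,0],0]]}}

```text
clock: 4.4
tool_pos: [0.434, -0.0724, 0.0735]
eef_rot: [1.0, -0.0, -0.004, 0.0]
contact_force: [-0.4, 0.1, -0.6]
opening: 1.0
```

Request:
{"op": "jog_arm", "data": {"rows": [[[0,0,0.004],0],[[0,0,0.008],0],[[0,0,0.01],0],[[0,0,0.01],0]]}}

```text
clock: 4.73
tool_pos: [0.4325, -0.0723, 0.0653]
eef_rot: [1.0, 0.0, -0.006, 0.001]
contact_force: [-0.6, 0.7, -0.9]
opening: 0.995
```

Request:
{"op": "jog_arm", "data": {"rows": [[[0.003,0,0],0],[[0.006,0,0],0],[[0.009,0,0],0],[[0.012,0,0],0],[[0.015,0,0],0],[[0.018,0,0],0],[[0.021,0,0],0],[[0.024,0,0],0],[[0.026,0,0],0],[[0.026,0,0],0]]}}

```text
clock: 5.57
tool_pos: [0.4529, -0.0724, 0.0656]
eef_rot: [1.0, -0.0, -0.005, 0.0]
contact_force: [0.5, -0.3, 0.1]
opening: 0.993
```

```bash
cat > look.py <<'E'
from h import *
import sys
st=get_state(); print(st['tool_pos'].round(4),st['contact_force'].round(2),st['clock'])
for n in ("wrist","side"):
    im=snapshot(n)[:,:,::-1]; cv2.imwrite(f"pics/{n}{sys.argv[1]}_full.png",im)
    im=im if n=="wrist" else cv2.resize(im[200:280,250:350],None,fx=6,fy=6,interpolation=cv2.INTER_CUBIC)
    cv2.imwrite(f"pics/{n}{sys.argv[1]}.png",im)
E
python3 look.py 3
```

```text
[ 0.4529 -0.0724  0.0656] [ 0.53 -0.32  0.12] 5.5667
```

View pics/wrist3.png

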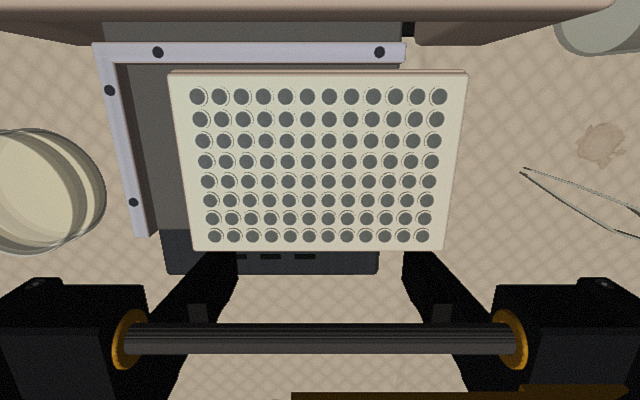

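View pics/side3.png

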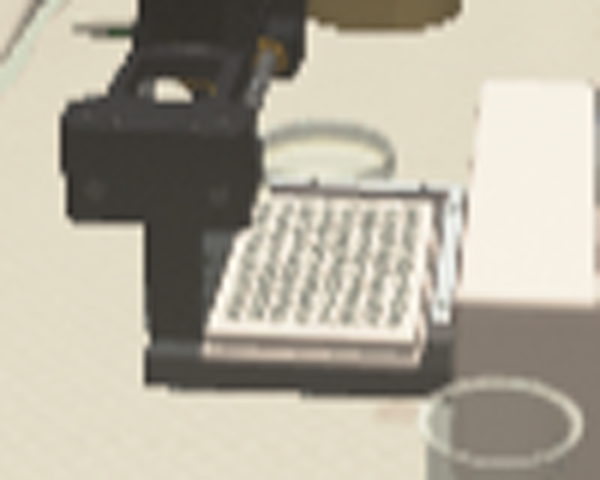

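```bash
cat > meas.py <<'E'
from h import *
def report(st,wells,rails):
    K,E=cam("wrist",st)
    P=np.array([px2w(K,E,y,x,.0544)[:2] for x,y in wells]) #A1,A12,H1,H12
    c=P.mean(0); e=(P[1]-P[0]+P[3]-P[2]); g=(P[2]-P[0]+P[3]-P[1])
    print("plate c",c.round(4),"yaw",np.arctan2(e[0],-e[1]).round(4),np.arctan2(-g[1],-g[0]).round(4),"size",np.linalg.norm(e)/2,np.linalg.norm(g)/2)
    for n,(x,y) in rails: print(n,px2w(K,E,y,x,.049).round(4))
E
python3 - <<'E'
from meas import *
report(get_state(),[(198,97),(440,97),(215,236),(423,236)],[("back L",(115,63)),("back R",(400,63)),("left back",(115,63)),("left front",(149,237))])
E
```

```text
plate c [ 0.5064 -0.0717] yaw -0.0014 -0.0014 size 0.09845163620525468 0.062331796298711974
back L [0.5507 0.0116 0.049 ]
back R [ 0.5506 -0.1049  0.049 ]
left back [0.5507 0.0116 0.049 ]
left front [0.4722 0.0121 0.049 ]
```

Request:
{"op": "jog_arm", "data": {"rows": [[[-0.01,0,0],0],[[-0.02,0,0],0],[[-0.02,0.02,0],0],[[-0.02,0.06,0],0],[[-0.02,0.1,0],0],[[-0.02,0.13,0],0],[[-0.02,0.141,0],0],[[-0.02,0.141,0],0],[[-0.02,0.141,0],0]], "gripper": 0, "newtons": 10}}

```text
clock: 6.42
tool_pos: [0.4376, -0.1771, 0.0658]
eef_rot: [1.0, 0.0, -0.005, -0.0]
contact_force: [0.9, 0.6, -1.0]
opening: 0.341
```

Request:
{"op": "jog_arm", "data": {"rows": [[[0,0,0],0],[[0,0,0],0],[[0,0,0],0],[[0,0,0],0],[[0.01,0,0],0],[[0.035,0,0],0],[[0.065,0,0],0],[[0.085,0,0],0],[[0.092,0,0],0],[[0.092,0,0],0]]}}

```text
clock: 7.25
tool_pos: [0.5076, -0.1775, 0.0651]
eef_rot: [1.0, 0.0, -0.004, 0.0]
contact_force: [0.1, -0.6, 1.0]
opening: 0.003
```

```bash
python3 look.py 4
```

```text
[ 0.5076 -0.1775  0.0651] [ 0.07 -0.56  0.99] 7.25
```

View pics/wrist4.png

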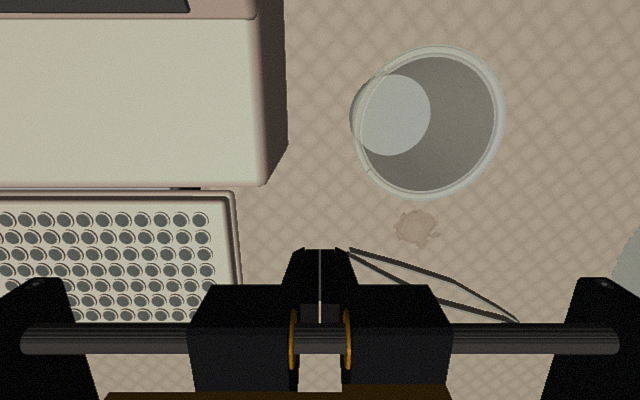

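View pics/side4.png

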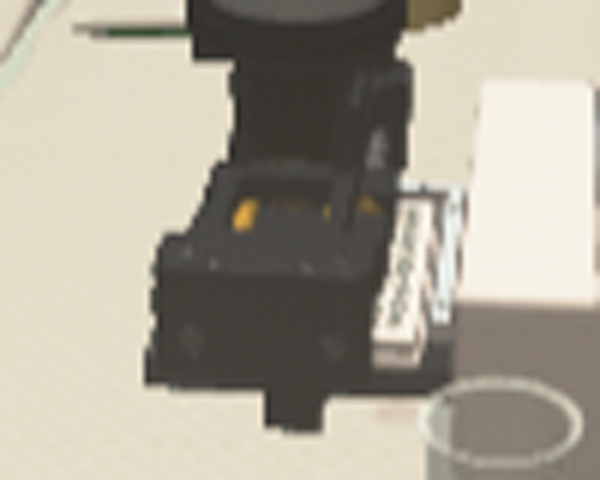

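Request:
{"op": "jog_arm", "data": {"rows": [[[0,-0.01,0],0],[[0,-0.02,0],0],[[0,-0.03,0],0],[[0,-0.035,0],0],[[0,-0.04,0],0],[[0,-0.045,0],0],[[0,-0.05,0],0],[[0,-0.053,0],0],[[0,-0.056,0],0],[[0,-0.056,0],0]]}}

```text
clock: 8.18
tool_pos: [0.5065, -0.1356, 0.0651]
eef_rot: [1.0, 0.0, -0.005, 0.0]
contact_force: [0.5, 0.5, 0.4]
opening: 0.009
```

```bash
python3 look.py 5
```

```text
[ 0.5065 -0.1356  0.0651] [0.49 0.5  0.37] 8.1833
```

View pics/wrist5.png

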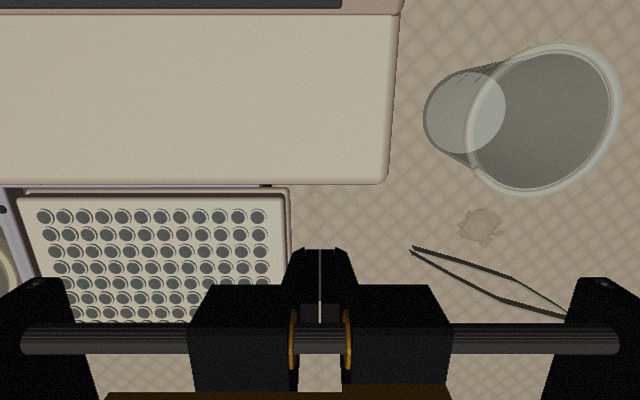

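```bash
python3 - <<'E'
from h import *
st=get_state();K,E=cam("wrist",st)
for n,x,y,z in [("A1",45,217,.0544),("A12",258,216.5,.0544),("F1",67,283,.0544),("edge R",290,240,.0544),("edge R2",287,192,.0544)]: print(n,px2w(K,E,y,x,z).round(4))
t=cv2.imread("pics/wrist5_full.png")
cv2.imwrite("pics/w5z.png",cv2.resize(t[170:330,0:320],None,fx=2.5,fy=2.5,interpolation=cv2.INTER_CUBIC))
E
```

```text
A1 [ 0.539  -0.0091  0.0544]
A12 [ 0.5391 -0.1072  0.0544]
F1 [ 0.5035 -0.0096  0.0544]
edge R [ 0.5271 -0.1215  0.0544]
edge R2 [ 0.5509 -0.1209  0.0544]
```

View pics/w5z.png

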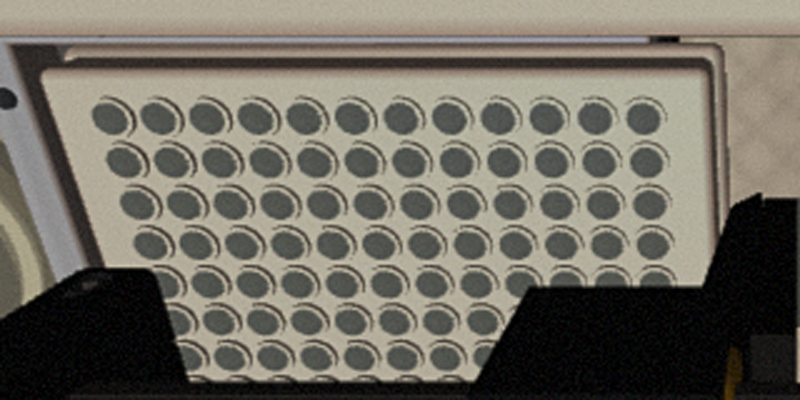

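Request:
{"op": "jog_arm", "data": {"rows": [[[0,-0.002,0],0],[[0,-0.004,0],0],[[0,-0.006,0],0],[[0,-0.006,0],0]]}}

```text
clock: 8.62
tool_pos: [0.5064, -0.1311, 0.065]
eef_rot: [1.0, 0.0, -0.005, 0.0]
contact_force: [0.3, 0.1, -0.1]
opening: 0.006
```

Request:
{"op": "jog_arm", "data": {"rows": [[[0,-0.001,0],0],[[0,-0.002,0],0],[[0,-0.002,0],0]]}}

```text
clock: 8.87
tool_pos: [0.5064, -0.1301, 0.0651]
eef_rot: [1.0, 0.0, -0.005, 0.001]
contact_force: [-1.1, -0.1, -1.3]
opening: 0.005
```

Request:
{"op": "jog_arm", "data": {"rows": [[[0,-0.001,0],0],[[0,-0.002,0],0],[[0,-0.002,0],0]]}}

```text
clock: 9.12
tool_pos: [0.5064, -0.1299, 0.0651]
eef_rot: [1.0, -0.001, -0.005, 0.001]
contact_force: [1.0, -4.3, -0.7]
opening: 0.006
```

Request:
{"op": "jog_arm", "data": {"rows": [[[0,0.01,0],0],[[0,0.027,0],0],[[-0.02,0.027,0],0],[[-0.05,0.027,0],0],[[-0.08,0.027,0],0],[[-0.092,0.02,0],0],[[-0.092,-0.01,0],0],[[-0.092,-0.05,0],0],[[-0.092,-0.085,0],0],[[-0.092,-0.1,0],0],[[-0.092,-0.104,0],0],[[-0.092,-0.104,0],0]]}}

```text
clock: 10.12
tool_pos: [0.4374, -0.0495, 0.0657]
eef_rot: [1.0, 0.001, -0.005, -0.0]
contact_force: [-0.3, 0.3, -0.1]
opening: 0.003
```

Request:
{"op": "jog_arm", "data": {"rows": [[[0,0,0],0],[[0,0,0],0],[[0,0,0],0],[[0,0,0],0],[[0,0,0],0],[[0,0,0],0],[[0,0,0],0],[[0,0,0],0],[[0,0,0],0],[[0,0,0],0],[[0,0,0],0],[[0,0,0],0],[[0,0,0],0]], "gripper": 88}}

```text
clock: 11.2
tool_pos: [0.4374, -0.0506, 0.0657]
eef_rot: [1.0, 0.0, -0.005, 0.0]
contact_force: [-0.2, 0.3, -0.5]
opening: 0.965
```

```bash
python3 look.py 6
```

```text
[ 0.4374 -0.0506  0.0657] [-0.2   0.28 -0.47] 11.2
```

View pics/wrist6.png

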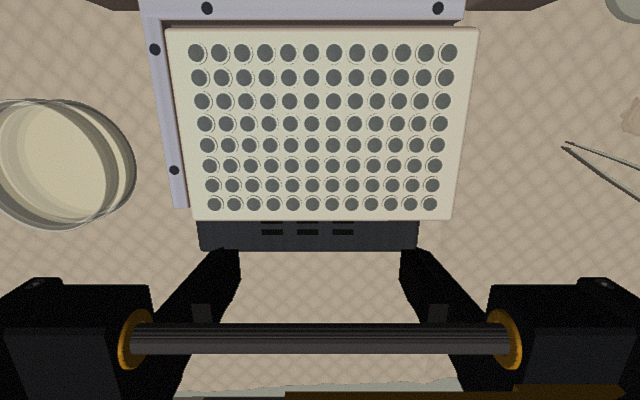

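Request:
{"op": "jog_arm", "data": {"rows": [[[0.006,0.001,0],0],[[0.012,0.002,0],0],[[0.016,0.002,0],0],[[0.019,0.002,0],0],[[0.021,0.002,0],0],[[0.021,0.002,0],0]]}}

```text
clock: 11.8
tool_pos: [0.4536, -0.0521, 0.0656]
eef_rot: [1.0, -0.0, -0.005, 0.0]
contact_force: [-0.8, -0.7, 0.2]
opening: 0.996
```

Request:
{"op": "jog_arm", "data": {"rows": [[[0.001,0,0],0],[[0.002,0,0],0],[[0.002,0,0],0]]}}

```text
clock: 12.05
tool_pos: [0.4544, -0.0522, 0.0655]
eef_rot: [1.0, 0.0, -0.005, 0.001]
contact_force: [-1.2, 0.3, 0.6]
opening: 0.999
```

Request:
{"op": "jog_arm", "data": {"rows": [[[0.001,0,0],0],[[0.002,0,0],0],[[0.002,0,0],0]]}}

```text
clock: 12.3
tool_pos: [0.4551, -0.0522, 0.0655]
eef_rot: [1.0, 0.0, -0.006, 0.001]
contact_force: [-2.8, 0.2, 1.5]
opening: 0.997
```

```bash
python3 look.py 7
```

```text
[ 0.4551 -0.0522  0.0655] [-2.77  0.24  1.49] 12.3
```

View pics/wrist7.png

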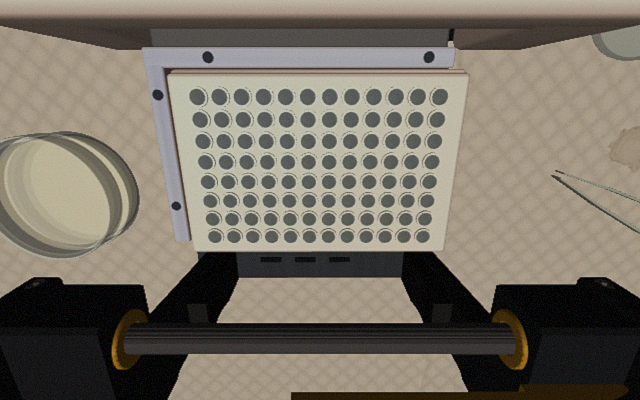

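```bash
python3 - <<'E'
from meas import *
report(get_state(),[(198,97),(440,97),(215,236.5),(424.5,236.5)],[("back L",(170,67)),("back R",(452,66)),("left back",(166,70)),("left front",(188,240))])
t=cv2.imread("pics/wrist7_full.png")
cv2.imwrite("pics/w7z.png",np.hstack([cv2.resize(t[40:140,140:240],None,fx=4,fy=4,interpolation=cv2.INTER_CUBIC),cv2.resize(t[160:260,140:240],None,fx=4,fy=4,interpolation=cv2.INTER_CUBIC)]))
E
```

```text
plate c [ 0.5087 -0.0518] yaw -0.0012 0.0046 size 0.09866094385586673 0.06251751606724548
back L [0.5516 0.0094 0.049 ]
back R [ 0.5519 -0.1061  0.049 ]
left back [0.5505 0.0112 0.049 ]
left front [0.4731 0.0132 0.049 ]
```

View pics/w7z.png

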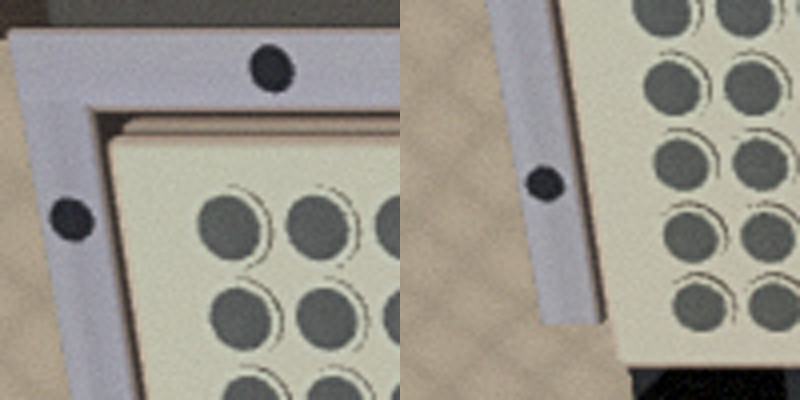

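Request:
{"op": "jog_arm", "data": {"rows": [[[-0.008,0,0],0],[[-0.022,0,0],0],[[-0.022,0.02,0],0],[[-0.022,0.06,0],0],[[-0.022,0.1,0],0],[[-0.022,0.13,0],0],[[-0.022,0.147,0],0],[[-0.022,0.147,0],0],[[-0.022,0.147,0],0],[[-0.022,0.147,0],0],[[-0.022,0.147,0],0],[[-0.022,0.147,0],0],[[-0.022,0.147,0],0],[[-0.01,0.147,0],0],[[0.015,0.147,0],0],[[0.045,0.147,0],0],[[0.064,0.147,0],0],[[0.069,0.147,0],0],[[0.069,0.147,0],0]], "gripper": 0}}

```text
clock: 13.98
tool_pos: [0.5087, -0.1618, 0.065]
eef_rot: [1.0, 0.0, -0.005, 0.0]
contact_force: [-1.3, -0.1, -0.1]
opening: 0.008
```

Request:
{"op": "jog_arm", "data": {"rows": [[[0,-0.01,0],0],[[0,-0.022,0],0],[[0,-0.032,0],0],[[0,-0.038,0],0],[[0,-0.041,0],0],[[0,-0.042,0],0],[[0,-0.043,0],0],[[0,-0.043,0],0]]}}

```text
clock: 14.65
tool_pos: [0.5079, -0.1303, 0.0651]
eef_rot: [1.0, -0.0, -0.005, 0.001]
contact_force: [0.4, -0.2, 0.8]
opening: 0.007
```

Request:
{"op": "jog_arm", "data": {"rows": [[[0,-0.001,0],0],[[0,-0.002,0],0],[[0,-0.002,0],0]]}}

```text
clock: 14.9
tool_pos: [0.5078, -0.1299, 0.065]
eef_rot: [1.0, -0.001, -0.005, 0.001]
contact_force: [0.6, -3.3, -0.3]
opening: 0.01
```

Request:
{"op": "jog_arm", "data": {"rows": [[[0,0.01,0],0],[[0,0.027,0],0],[[-0.02,0.027,0],0],[[-0.05,0.027,0],0],[[-0.08,0.027,0],0],[[-0.092,0.02,0],0],[[-0.092,-0.01,0],0],[[-0.092,-0.05,0],0],[[-0.092,-0.085,0],0],[[-0.092,-0.1,0],0],[[-0.092,-0.103,0],0],[[-0.092,-0.103,0],0]]}}

```text
clock: 15.9
tool_pos: [0.4391, -0.0507, 0.0657]
eef_rot: [1.0, 0.001, -0.005, 0.0]
contact_force: [0.4, -0.9, -0.4]
opening: 0.007
```

Request:
{"op": "jog_arm", "data": {"rows": [[[0,0,0],0],[[0,0,0],0],[[0,0,0],0],[[0,0,0],0],[[0,0,0],0],[[0,0,0],0],[[0,0,0],0],[[0,0,0],0],[[0,0,0],0],[[0,0,0],0],[[0,0,0],0],[[0,0,0],0],[[0,0,0],0],[[0,0,0],0]], "gripper": 88}}

```text
clock: 17.07
tool_pos: [0.4389, -0.0514, 0.0657]
eef_rot: [1.0, 0.0, -0.005, 0.0]
contact_force: [0.2, 0.2, 0.3]
opening: 0.996
```

```bash
python3 look.py 8; python3 -c "
import cv2,numpy as np
t=cv2.imread('pics/wrist8_full.png')
cv2.imwrite('pics/w8z.png',cv2.resize(t[0:230,130:500],None,fx=2.1,fy=2.1,interpolation=cv2.INTER_CUBIC))"
```

```text
[ 0.4389 -0.0514  0.0657] [0.17 0.22 0.29] 17.0667
```

View pics/w8z.png

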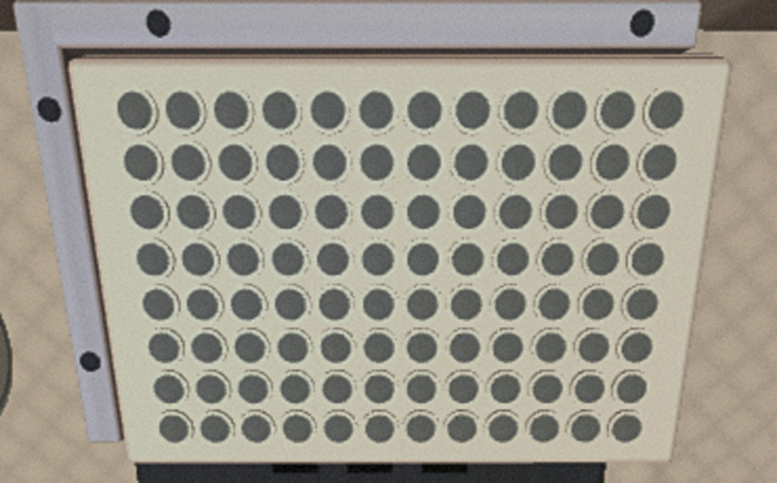

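The plate sits square in the corner, with even gaps along both rails. Next I'll push it and the carrier inward, squarely with both fingertips.

Request:
{"op": "jog_arm", "data": {"rows": [[[0.006,0,0],0],[[0.012,0,0],0],[[0.016,0,0],0],[[0.019,0,0],0],[[0.021,0,0],0],[[0.024,0,0],0],[[0.027,0,0],0],[[0.031,0,0],0],[[0.035,0,0],0],[[0.039,0,0],0],[[0.043,0,0],0],[[0.047,0,0],0],[[0.051,0,0],0],[[0.055,0,0],0],[[0.058,0,0],0],[[0.06,0,0],0],[[0.06,0,0],0]]}}

```text
clock: 18.58
tool_pos: [0.4846, -0.0514, 0.0652]
eef_rot: [1.0, -0.0, -0.005, 0.0]
contact_force: [-1.5, -0.9, 0.8]
opening: 0.997
```

```bash
python3 look.py 9
```

```text
[ 0.4846 -0.0514  0.0652] [-1.46 -0.93  0.8 ] 18.5833
```

View pics/wrist9.png

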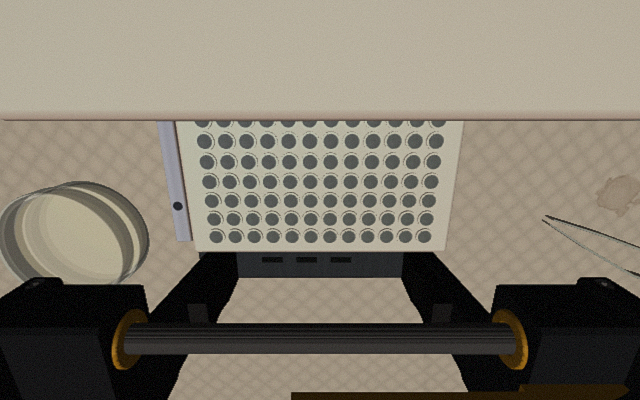

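View pics/side9.png

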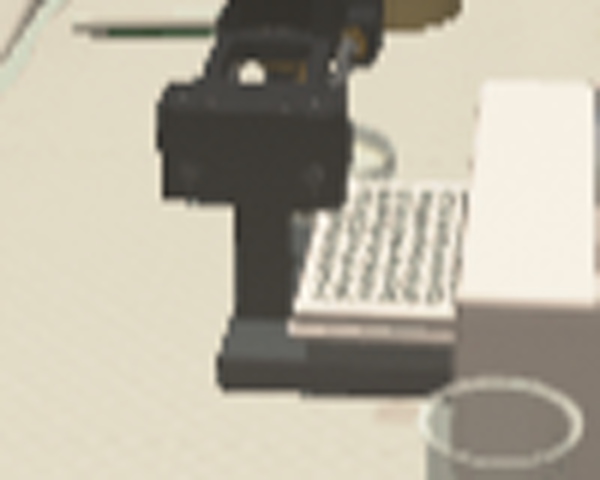

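Request:
{"op": "jog_arm", "data": {"rows": [[[0.003,0,0],0],[[0.006,0,0],0],[[0.01,0,0],0],[[0.014,0,0],0],[[0.018,0,0],0],[[0.022,0,0],0],[[0.026,0,0],0],[[0.03,0,0],0],[[0.034,0,0],0],[[0.038,0,0],0],[[0.042,0,0],0],[[0.046,0,0],0],[[0.05,0,0],0],[[0.053,0,0],0],[[0.053,0,0],0]]}}

```text
clock: 19.93
tool_pos: [0.5246, -0.0514, 0.0648]
eef_rot: [1.0, -0.0, -0.005, 0.0]
contact_force: [-2.1, -1.8, 0.7]
opening: 0.997
```

```bash
python3 look.py 10
```

```text
[ 0.5246 -0.0514  0.0648] [-2.05 -1.76  0.68] 19.9333
```

View pics/wrist10.png

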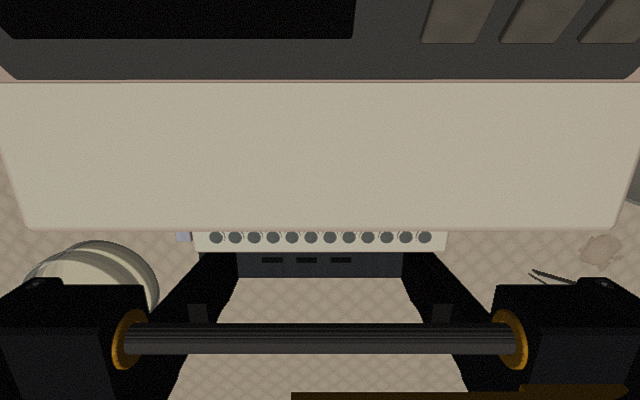

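View pics/side10.png

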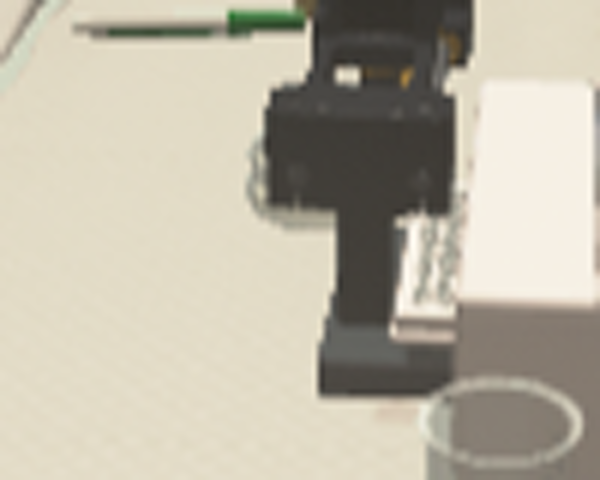

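Request:
{"op": "jog_arm", "data": {"rows": [[[-0.01,0,0],0],[[-0.035,0,0],0],[[-0.055,0,0],0],[[-0.062,0,0],0],[[-0.062,0,0.008],0],[[-0.062,0,0.018],0],[[-0.062,0,0.024],0],[[-0.062,0,0.024],0],[[-0.062,0,0.024],0]]}}

```text
clock: 20.78
tool_pos: [0.4775, -0.0512, 0.0467]
eef_rot: [1.0, 0.0, -0.005, 0.0]
contact_force: [-0.1, -0.0, -0.6]
opening: 0.998
```

```bash
python3 look.py 11
```

```text
[ 0.4775 -0.0512  0.0467] [-0.09 -0.04 -0.59] 20.7833
```

View pics/side11.png

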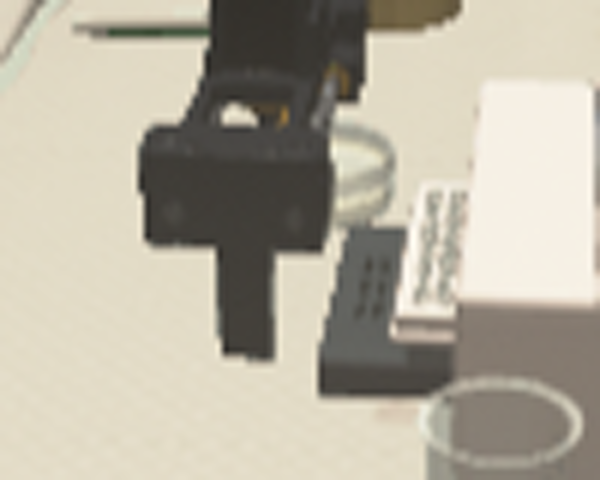

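View pics/wrist11.png

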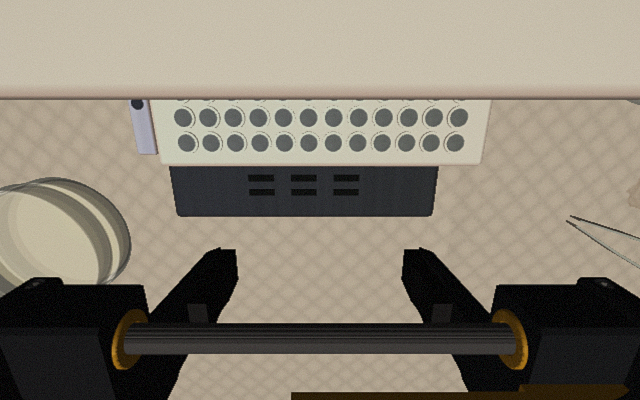

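Request:
{"op": "jog_arm", "data": {"rows": [[[0.006,0,0],0],[[0.014,0,0],0],[[0.019,0,0],0],[[0.022,0,0],0],[[0.025,0,0],0],[[0.028,0,0],0],[[0.032,0,0],0],[[0.036,0,0],0],[[0.04,0,0],0],[[0.044,0,0],0],[[0.048,0,0],0],[[0.052,0,0],0],[[0.055,0,0],0],[[0.055,0,0],0]]}}

```text
clock: 22.05
tool_pos: [0.5192, -0.0514, 0.0469]
eef_rot: [1.0, -0.0, -0.005, 0.0]
contact_force: [-1.4, -0.7, 1.3]
opening: 0.996
```

```bash
python3 look.py 12
```

```text
[ 0.5192 -0.0514  0.0469] [-1.44 -0.69  1.25] 22.05
```

View pics/side12.png

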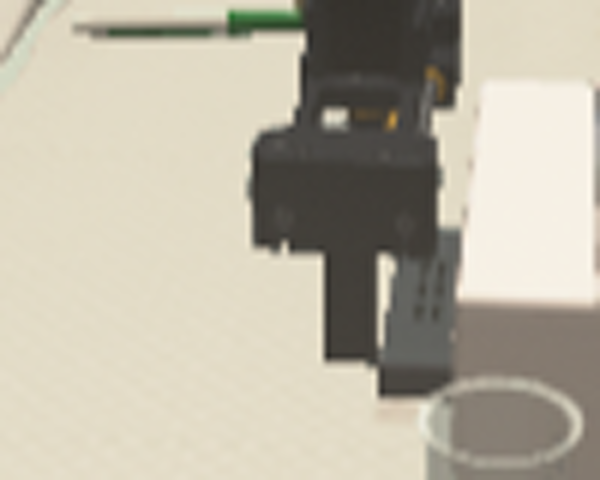

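View pics/wrist12.png

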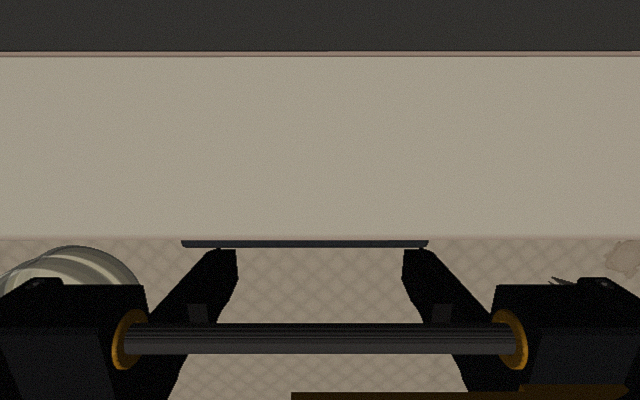

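Request:
{"op": "jog_arm", "data": {"rows": [[[0.002,0,0],0],[[0.004,0,0],0],[[0.006,0,0],0],[[0.008,0,0],0],[[0.009,0,0],0],[[0.009,0,0],0]]}}

```text
clock: 22.65
tool_pos: [0.5252, -0.0514, 0.0468]
eef_rot: [1.0, -0.0, -0.005, 0.0]
contact_force: [-2.0, -0.5, 2.2]
opening: 0.997
```

Request:
{"op": "jog_arm", "data": {"rows": [[[0.001,0,0],0],[[0.002,0,0],0],[[0.003,0,0],0],[[0.003,0,0],0]]}}

```text
clock: 22.98
tool_pos: [0.5269, -0.0514, 0.0467]
eef_rot: [1.0, 0.0, -0.006, 0.001]
contact_force: [-3.7, 0.5, 2.7]
opening: 1.003
```

Request:
{"op": "jog_arm", "data": {"rows": [[[0.001,0,0],0],[[0.002,0,0],0],[[0.003,0,0],0],[[0.003,0,0],0]]}}

```text
clock: 23.32
tool_pos: [0.5271, -0.0515, 0.0466]
eef_rot: [1.0, 0.0, -0.007, 0.001]
contact_force: [-7.7, 0.4, 5.5]
opening: 1.0
```

Request:
{"op": "jog_arm", "data": {"rows": [[[0.001,0,0],0],[[0.002,0,0],0],[[0.003,0,0],0],[[0.004,0,0],0],[[0.004,0,0],0]]}}

```text
clock: 23.73
tool_pos: [0.5273, -0.0515, 0.0464]
eef_rot: [1.0, 0.0, -0.01, 0.001]
contact_force: [-12.1, 1.5, 9.2]
opening: 0.997
```

```bash
python3 look.py 13;python3 -c "
import cv2,numpy as np
t=cv2.imread('pics/wrist13_full.png')
cv2.imwrite('pics/w13z.png',cv2.resize(t[200:300,160:460],None,fx=2.6,fy=2.6,interpolation=cv2.INTER_CUBIC))"
```

```text
[ 0.5273 -0.0515  0.0464] [-12.08   1.54   9.16] 23.7333
```

View pics/side13.png

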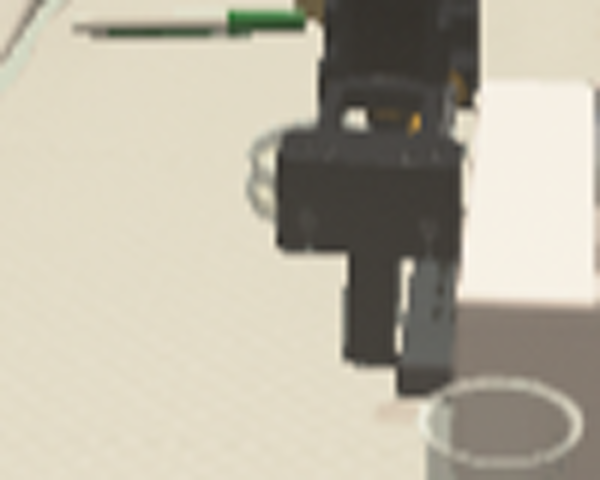

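View pics/w13z.png

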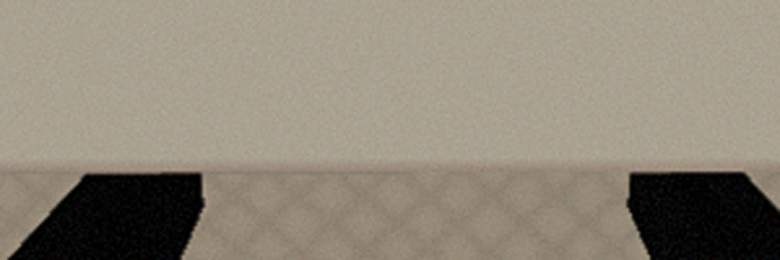

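Request:
{"op": "jog_arm", "data": {"rows": [[[-0.01,0,0],0],[[-0.03,0,0],0],[[-0.06,0,0],0],[[-0.09,0,-0.03],0],[[-0.11,0,-0.07],0],[[-0.12,0,-0.12],0],[[-0.12,0,-0.17],0],[[-0.12,0,-0.2],0],[[-0.12,0,-0.21],0],[[-0.12,0,-0.21],0],[[-0.12,0,-0.21],0]]}}

```text
clock: 24.75
tool_pos: [0.4449, -0.0515, 0.2049]
eef_rot: [1.0, -0.0, -0.004, 0.0]
contact_force: [-0.5, 0.2, -0.5]
opening: 0.998
```

```bash
python3 look.py 14;python3 -c "
import cv2,numpy as np
t=cv2.imread('pics/wrist14_full.png')
cv2.imwrite('pics/w14z.png',cv2.resize(t[60:260,190:450],None,fx=3,fy=3,interpolation=cv2.INTER_CUBIC))"
```

```text
[ 0.4449 -0.0515  0.2049] [-0.49  0.22 -0.5 ] 24.75
```

View pics/w14z.png

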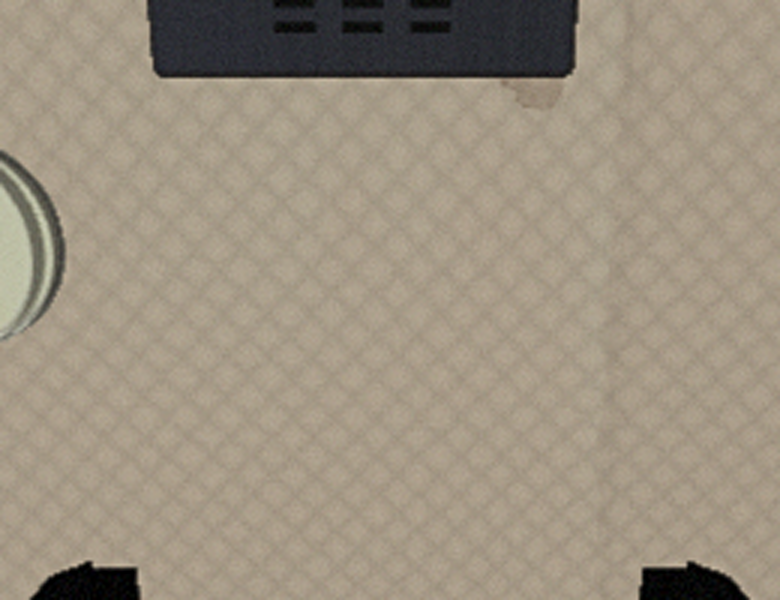

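View pics/side14.png

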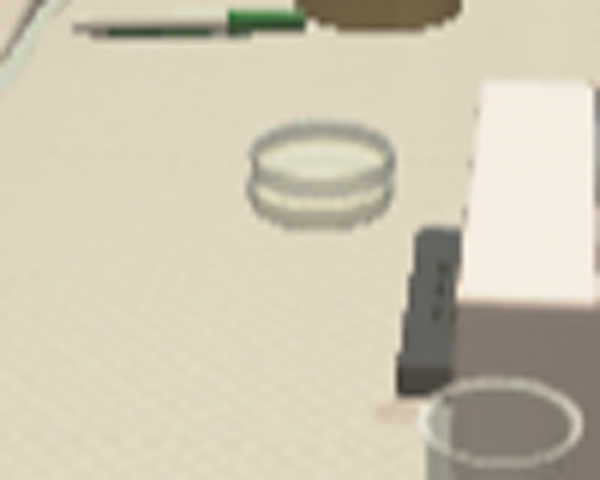

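View pics/wrist14.png

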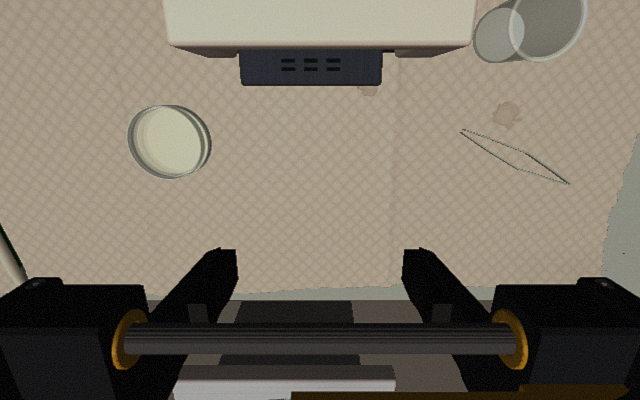

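```bash
python3 -c "
import cv2,numpy as np
t=cv2.imread('pics/wrist14_full.png')
cv2.imwrite('pics/w14y.png',cv2.resize(t[20:100,210:410],None,fx=4,fy=4,interpolation=cv2.INTER_CUBIC))"
```

```text
(no output)
```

View pics/w14y.png

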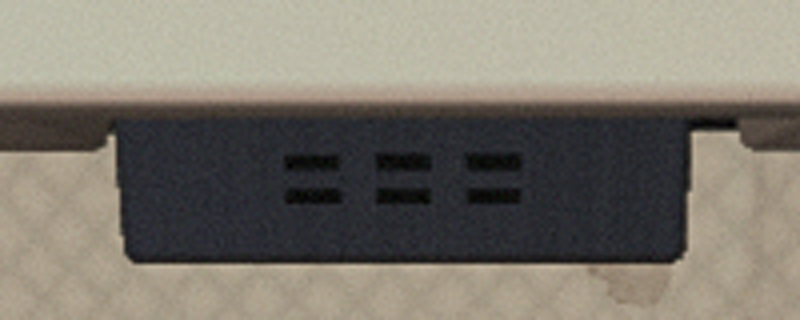

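```bash
python3 - <<'E'
from h import *
st=get_state();K,E=cam("wrist",st)
for n,x,y,z in [("ledge top L",130,261,.028),("ledge top R",682,261,.028),("roof",400,100,.086),("roof2",400,110,.08),("face bottom L",40,151,0.0),("face bottom R",780,150,0.)]:
    print(n,px2w(K,E,y/4+20-.3,x/4+210-.3,z).round(4))
E
```

```text
ledge top L [0.5364 0.0179 0.028 ]
ledge top R [ 0.5362 -0.1058  0.028 ]
roof [ 0.5613 -0.0444  0.086 ]
roof2 [ 0.5605 -0.0442  0.08  ]
face bottom L [0.5614 0.0438 0.    ]
face bottom R [ 0.5615 -0.1327  0.    ]
```

```bash
python3 - <<'E'
from h import *
a=cv2.imread("pics/top0.png"); b=snapshot("top")[:,:,::-1].copy(); cv2.imwrite("pics/topF.png",b)
d=cv2.absdiff(a,b).max(2); cv2.imwrite("pics/dF.png",np.vstack([b[120:300,170:480],cv2.cvtColor(d,cv2.COLOR_GRAY2BGR)[120:300,170:480]]))
print(get_state()['contact_force'])
E
```

```text
[-0.52093601  0.47709353  0.28510867]
```

View pics/dF.png

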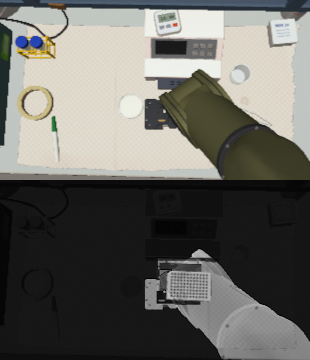

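The only differences from the first picture are the carrier, the plate and the arm. The petri dishes, beaker, timer, rack, tape, marker and tube box haven't moved. The hand is clear, so I'm handing in the job.

```bash
python3 -c "
from plant import *
print(workorder.finish_job()); print(get_state()['clock'])"
```

```text
the job is handed in; nothing more can be done
None
the job is handed in; nothing more can be done
```

The plate is seated against both rails and the carrier is home in the reader. I handed the job in at about 25 s of the 61 s allowed.

**Seating the plate:** I pushed the plate's front edge with both open fingertips to square it. I then pushed it left with closed fingertips until it met the left rail, at about 4 N. A second push from the front met the back rail at about 3 N. A repeat left push stopped at the same place (y = −0.1299), so the plate was still against the left rail.

**Pushing the carrier home:** I pushed the plate's front edge against the back rail for the first 70 mm or so. I then pushed the carrier's front ledge until it stopped, and it held at 12 N.

**Last checks:**
- **Plate:** before the carrier went in, the camera showed it square within about 0.005 rad, with its centre within 1 mm of the seat position.
- **Carrier:** the ledge stands 25.1 mm out of the reader, against the 25 mm expected when it is fully home.
- **Bystanders:** in the top and wrist pictures none of them shows any movement. The arm hid the forceps in the last top picture, but the last wrist picture shows them.
- **Hand:** it finished clear, about 0.2 m above the bench, with force readings at noise level.

**Not checked:** I didn't look at the plate again once it was inside the slot. That it's still seated rests on the slow push, with no sign of catching on the way in.

**Reading I could not explain:** an upward force rose with the forward pushes, to about 9 N at the end stop. By the numbers the gripper body cleared the reader's roof by about 2 mm there, so I took it to be a side effect of the push rather than contact.

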